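# Shut the kettle's lid and switch it on

### The arm

A 6-joint arm with a two-finger parallel gripper is mounted at the origin on the work surface. World frame = base frame: x ahead of the robot, y to its left, z up, the work surface at z = 0. Lengths are in m, angles in rad, forces in N, time in s.
With the tool pointing down it reaches from about 0.35 to 0.875 m from the base axis. Payload 15.5 kg.
Tool frame: the origin (TCP) lies between the finger pads; the fingertips stand 25 mm ahead of it and the grasp point (between the pads) lies 6 mm ahead of it; z points along the fingers, y is the line along which they close (so a half turn about z gives the same grasp; the last joint's range is limited). The gripper opens to 85 mm and grips with 20 to 120 N. Pads are 22 mm wide; open, the fingers measure 114 mm over their backs; the gripper's body (76 mm by 85 mm) begins 54 mm behind the grasp point. The pads swing forward as they close: fully open they stand 13 mm farther back than shut.
Start: joints at [1.151, 0.494, 1.345, -0, 1.302, -0.096], TCP at [0.199, 0.593, 0.256] pointing down, gripper open.
Joint ranges: [-2.91, 2.91], [-0.82, 2.16], [0.22, 2.67], [-1.22, 4.37], [0.12, 2.79], [-3.08, 3.08]. Speed limits (rad/s): [1.89, 1.89, 2.57, 3.01, 3.01, 3.01].

### API

Orientations are given as [roll, pitch, yaw] about the fixed x, y, z axes, in that order (R = Rz(yaw) Ry(pitch) Rx(roll)).
In Python, from workcell import arm, fingers, viewer, monitor gives the robot as it stands. Calls block until the motion is done:
- arm.move_to(position, orientation): joint-space move of the TCP to a pose.
- arm.move_linear(position, rot=None, max_speed=0.15): straight line of the TCP; rot=None keeps the orientation; max_speed is the mean speed in m/s.
- arm.movej(angles): joint-space move.
- fingers.grip(opening, newtons=None): finger opening in m; newtons is the grip in N (None keeps the last); returns when the fingers have stopped.
- arm.pause(seconds).
- arm.ik(position, orientation): joint angles nearest the present ones, or None.
- viewer.read_camera(name): name is "scene" or "top"; returns a dict with "pixels" (420x560x3 uint8, red, green, blue), "mtx" (3x3 intrinsics, pixels), "R" (3x3) and "t" (3): a world point X has camera coordinates R X + t. Camera axes: x right, y down, z forward; pixel columns grow to the right and rows downward; lengths in m; the calibration is good to about 2 mm. A picture is of the moment at which its call begins. There is no depth.
A pose or a line that the arm cannot do raises arm.MotionError and nothing moves.
- arm.finish_job(): hands the job in; it is judged then, once.
Readings, each from a call of its own:
- monitor.read_time(): time.
- monitor.read_joints(): joint angles.
- monitor.read_joint_velocities(): joint speeds.
- monitor.read_joint_efforts(): joint torques, N m.
- monitor.read_tcp_pos(): TCP position.
- monitor.read_orientation(): TCP orientation.
- monitor.read_force(): force on the tool from outside, world axes, zero at the start.
- monitor.read_torque(): the same for the moment, N m.
- monitor.read_finger_gap(): finger opening in m.
- monitor.read_grip_force(): force on a finger pad.
Only numpy, scipy, OpenCV 4.12 (cv2) and the standard library are available. Lean on these libraries where they do the work, as an engineer would, in place of code of your own. Each camera call takes 0.05 s, during which the arm holds its last target. There are 200 camera calls.

### The job

The kettle is ready to boil but its lid has been left open: with your fingertips push the lid fully shut, then press the toggle in the middle of the power base's control block all the way down to switch the kettle on, and take your hand away. Push gently, and do not press the round temperature key on either side of the toggle. Do not lift or shift the kettle, and leave the mugs, infuser ball, coaster, trivet, teaspoon and tea caddy where they are.

Things in the scene. Friction and masses are not known exactly. Their poses are not given: they have to be found in the camera images.
- power_base: the fixed black power base: a round stand 156 mm across, 20 mm high, with a control block on the side facing the robot. Origin: centre of the stand's underside, on the ledge. -x points out along the block towards the robot, +y to the robot's left, z up. Block: x = -60 to -155 mm, 124 mm wide, top at 18 mm; the toggle sits in a 38 mm slot in its middle, with a round key on either side
- toggle_pad (a point): where to press: upper face of the toggle, mid-width, 10 mm from its free end; moves with it; 41 mm above the ledge when off, 29 mm when on; about 125 mm from the base's origin along its -x. The toggle is a satin grey ridged paddle 44 mm long, 30 mm wide, 6 mm thick, hinged at its end near the kettle
- toggle (a joint): angle of the toggle, rad: 0 = off (free end tilted up), 0.35 = fully down, on. Level axis along the base's y, 34 mm from toggle_pad; about 2.5 N down on the pad moves it; it stays where it is left. At the end its sprung axle gives 5 mm more, 2 N per mm
- key_left_top (a point): top centre of the round key (18 mm across, standing 4 mm above the block) 41 mm to the left (base +y) of the toggle pad; a temperature key, not to be pressed
- key_left (a joint): travel of the left key, m: 0 = up, 0.003 = fully pressed; springs back; about 1.6 N starts it
- key_right_top (a point): top centre of the like round key 41 mm to the right (base -y) of the toggle pad, not to be pressed
- key_right (a joint): travel of the right key, m: as for the left key
- kettle: compact steel kettle, 0.65 to 1 kg, standing loose on the power base over a 10 mm connector boss. Origin: centre of its underside, 20 mm above the ledge; z up. 118 mm across the foot, 100 mm at the rim, rim 158 mm up. -x: the spout (to 88 mm out, 90 to 155 mm up), roughly to the robot's left. +x: the black D handle (to 113 mm out, top 160 mm up), roughly to its right
- lid_hinge (a point): the lid's hinge line, in mid-length: 47 mm from the kettle's axis on the handle side, 161 mm above the kettle's underside. The line is level, along the kettle's y axis
- kettle_lid (a joint): opening angle of the lid, rad: 0 = shut (level on the rim), 1.3 = fully open; starts at 0.75 to 1.2 with its free edge up, so that its outer face looks up and towards the handle. It stays where it is left; about 1.5 N square to the pad closes it. At 0 it meets a soft seal that gives some 4 mm at the pad, 3 N per mm
- lid_pad (a point): push pad on the lid's outer face (the top when shut): black, raised, 18 by 30 mm, near the free edge; the point is its top centre, 74 mm from the hinge line along the lid, 15 mm off it square to the lid; 196 mm above the ledge when shut. The lid is a steel disc 96 mm across, 12 mm thick, reaching 95 mm from the hinge
- mug_a: matte black ceramic mug, 80 mm across, 92 mm high, handle along its +y axis reaching 77 mm from the axis; origin at the centre of its underside. Leave alone
- mug_b: a second mug, like mug_a; on the other side of the kettle. Leave alone
- infuser: stainless steel tea infuser ball, 46 mm across, 53 mm high with its ring, standing on a small flat beside the control block; origin at the centre of its underside. Leave alone
- coaster: round frosted glass coaster, 96 mm across, 6 mm thick; origin at the centre of its underside. Leave alone
- trivet: round orange silicone trivet, 140 mm across, 10 mm thick; origin at the centre of its underside. Leave alone
- teaspoon: steel teaspoon 140 mm long lying near the control block, handle to its -x; origin under its middle. Leave alone
- caddy: round metal tea caddy with a wooden lid, 75 mm across, 110 mm high; origin at the centre of its underside. Leave alone

How it is judged:
By the outcome, as a careful person would: the job done as asked, in the order asked, and still so for the second after the job is handed in, with the robot touching nothing.
It also fails if it takes over 42 s, if anything falls off the work surface, if the arm or the gripper's body presses on something with over 40 N, if the wrist force passes 120 N, or if a joint passes its speed limit or range.

## Working session

There is one attempt and no reset: what is moved stays moved. The work goes in short steps, each a Python script; the robot and the scene stay as the last script left them, time stands still between calls to the robot, and variables do not carry over. Pictures are saved under pics/ and viewed, at most 10 in all, crops included, and the job is handed in when it is done.

```bash
mkdir -p pics; python3 - <<'E'
from workcell import arm, fingers, viewer, monitor
import cv2,numpy as np,pickle
for n in("scene","top"):
    c=viewer.read_camera(n); cv2.imwrite(f"pics/{n}0.png",cv2.resize(c["pixels"][:,:,::-1],(800,600),interpolation=cv2.INTER_CUBIC))
    pickle.dump(c,open(n+".pkl","wb")); print(n,c["mtx"].tolist(),(-c["R"].T@c["t"]).round(3),c["R"].round(3).tolist())
print(monitor.read_time(),monitor.read_tcp_pos(),monitor.read_orientation())
E
```

```text
scene [[429.45364568467573, 0.0, 282.9385956660796], [0.0, 429.45364568467573, 212.44078691599773], [0.0, 0.0, 1.0]] [0.998 0.556 0.817] [[-0.749, 0.662, 0.009], [0.451, 0.52, -0.725], [-0.485, -0.54, -0.688]]
top [[381.45985545643293, 0.0, 274.82177187214376], [0.0, 381.45985545643293, 212.3899210792255], [0.0, 0.0, 1.0]] [0.464 0.013 1.086] [[0.018, -0.999, -0.031], [-0.998, -0.016, -0.069], [0.068, 0.033, -0.997]]
0.1 [0.19871789 0.59225631 0.2557689 ] [-3.14049527e+00 -1.04099263e-04  2.81781623e+00]
```

View pics/scene0.png

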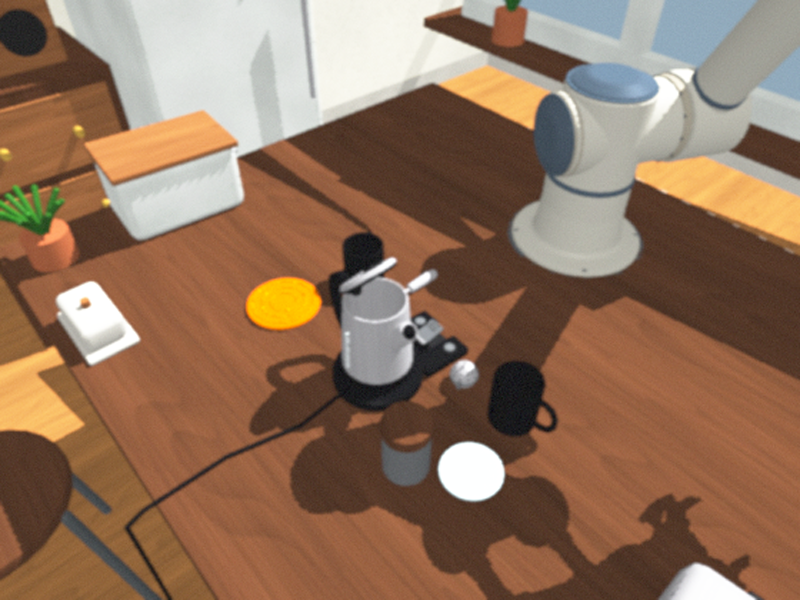

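View pics/top0.png

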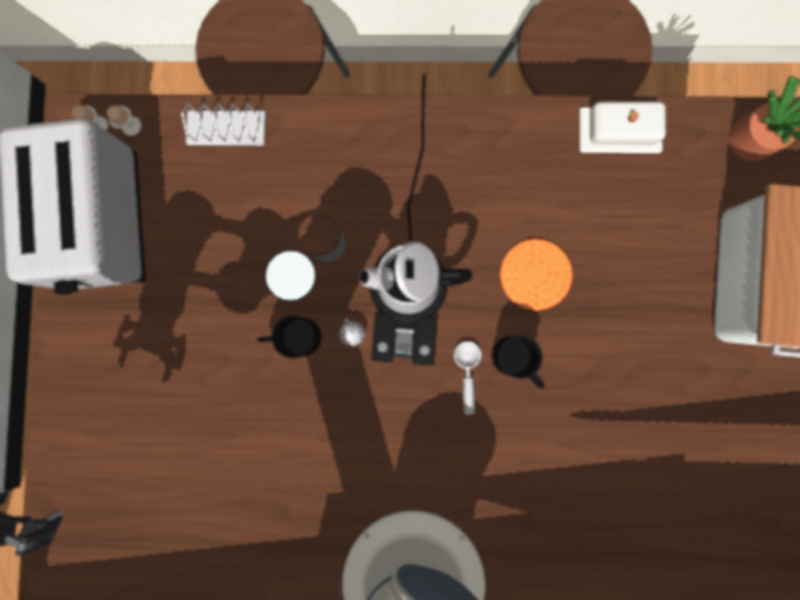

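Top view: kettle at about (405,278), lid open with its pad at (409,268), block at (404,340) and toggle at (403,342). The spout points left and the handle right. The scene view shows the open lid at about (368,275) and the toggle at (430,330). I'll enlarge both.

```bash
python3 - <<'E'
import cv2,pickle
# crop in native pixels, x6
for n,(u,v,w,h) in dict(top=(235,160,110,100),scene=(215,155,130,135)).items():
    p=pickle.load(open(n+".pkl","rb"))["pixels"][v:v+h,u:u+w,::-1]
    s=6 if n=="top" else 4.4
    p=cv2.convertScaleAbs(p,alpha=1.4,beta=20)
    cv2.imwrite(f"pics/{n}1.png",cv2.resize(p,None,fx=s,fy=s,interpolation=cv2.INTER_CUBIC))
E
```

```text
(no output)
```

View pics/top1.png

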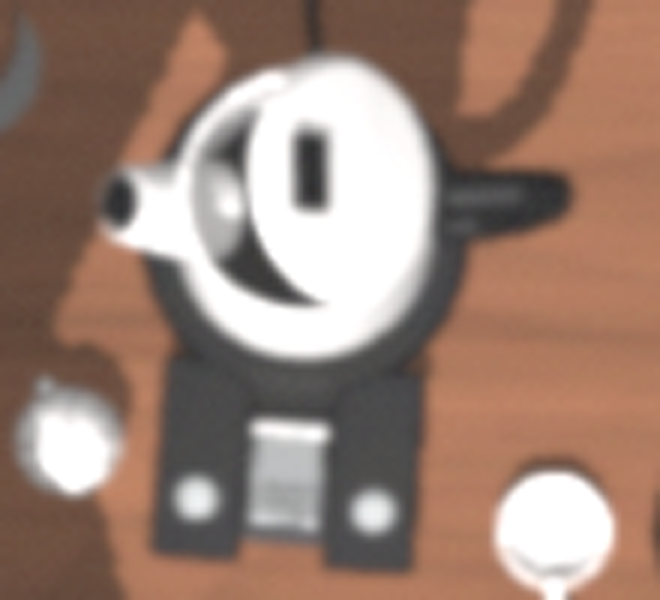

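View pics/scene1.png

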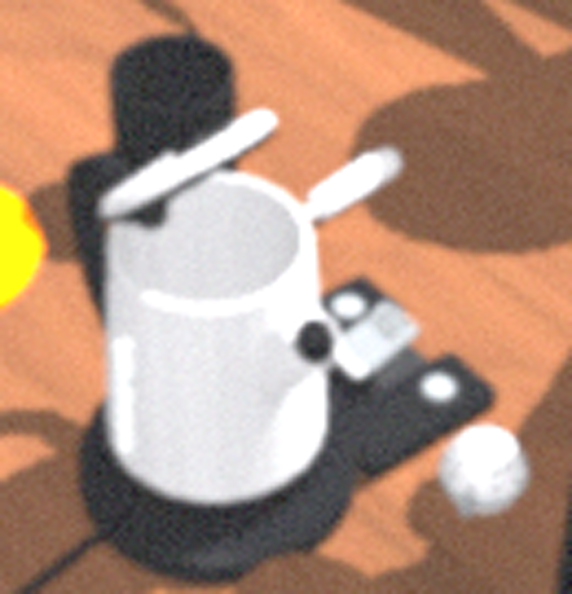

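The enlarged top crop shows the keys at (197,498) and (373,510), the lid pad at (311,168), the spout mouth at (120,200) and the handle end at (570,195). In the scene crop the keys are at (438,386) and (349,305), the front block corners at (495,395) and (363,280), the rim centred at (212,242) and the spout mouth at (316,341). I'll fit the poses to these points.

```bash
cat >fit.py <<'E'
import cv2,pickle,numpy as np
from scipy.optimize import least_squares
C={n:pickle.load(open(n+".pkl","rb")) for n in("top","scene")}
def proj(n,X):
    c=C[n]; p=c["mtx"]@(c["R"]@X+c["t"]); p=p[:2]/p[2]
    return ((p+.5-(235,160))*6-.5) if n=="top" else ((p+.5-(215,155))*4.4-.5)
def T(x,y,z,a,p):
    c,s=np.cos(a),np.sin(a); return np.array([x+c*p[0]-s*p[1],y+s*p[0]+c*p[1],z+p[2]])
def lid(th,l,h): return (.047-l*np.cos(th)+h*np.sin(th),0,.161+l*np.sin(th)+h*np.cos(th))
def pts(q):
    bx,by,bz,ba,kx,ky,ka,th=q
    B=lambda *p:T(bx,by,bz,ba,p); K=lambda *p:T(kx,ky,bz+.02,ka,p)
    kl,kr=B(-.125,.041,.022),B(-.125,-.041,.022)
    cl,cr=B(-.155,.062,.018),B(-.155,-.062,.018)
    return [("kl","top",kl,(197,498),1),("kr","top",kr,(373,510),1),("kl","scene",kl,(438,386),1),("kr","scene",kr,(349,305),1),
     ("cl","top",cl,(152,550),1),("cr","top",cr,(411,570),1),("cl","scene",cl,(495,395),2),("cr","scene",cr,(363,280),2),
     ("rim","scene",K(0,0,.158),(212,242),1),("sp","top",K(-.086,0,.150),(120,200),2),("sp","scene",K(-.086,0,.150),(316,341),2),
     ("han","top",K(.113,0,.148),(570,195),3),
     ("pad","top",K(*lid(th,.074,.015)),(311,168),1)]
f=lambda q:np.concatenate([(proj(n,X)-uv)/w for _,n,X,uv,w in pts(q)])
if __name__=="__main__":
    r=least_squares(f,[.55,0,0,0,.55,0,3*0-1.57,.9],loss="soft_l1",f_scale=4)
    print(r.x.round(4))
    for (a,n,X,uv,w) in pts(r.x): print(a,n,X.round(4),(proj(n,X)-uv).round(1))
    np.save("q.npy",r.x)
E
python3 fit.py
```

```text
[ 5.7660e-01  1.8600e-02  7.0000e-04 -6.2600e-02  5.7710e-01  1.8700e-02
 -1.5484e+00  7.4360e-01]
kl top [0.4544 0.0673 0.0227] [-0.2 -3.7]
kr top [ 0.4493 -0.0145  0.0227] [ 0.3 -1.3]
kl scene [0.4544 0.0673 0.0227] [-1.8  2.6]
kr scene [ 0.4493 -0.0145  0.0227] [-3.4  2.4]
cl top [0.4258 0.0901 0.0187] [-5.   5.1]
cr top [ 0.4181 -0.0336  0.0187] [2.4 7.1]
cl scene [0.4258 0.0901 0.0187] [ 4.7 -3.7]
cr scene [ 0.4181 -0.0336  0.0187] [-0.8 -8.7]
rim scene [0.5771 0.0187 0.1787] [-3.9 -1.3]
sp top [0.5752 0.1047 0.1707] [-28.6  -4.4]
sp scene [0.5752 0.1047 0.1707] [11.3  4.1]
han top [ 0.5796 -0.0943  0.1687] [16.2 -2.9]
pad top [0.5772 0.016  0.2428] [0.2 1.9]
```

```bash
cat >h.py <<'E'
import numpy as np
from scipy.spatial.transform import Rotation as Ro
from workcell import arm, fingers, viewer, monitor
from fit import T,lid
q=np.load("q.npy"); bx,by,bz,ba,kx,ky,ka,TH=q
def rot(z,y):
    z=z/np.linalg.norm(z); x=np.cross(y,z); x/=np.linalg.norm(x); return np.c_[x,np.cross(z,x),z]
def lidpose(th,gap,tilt=None,s=1):
    """TCP pose with the closed tip `gap` off the lid pad at lid angle th; tool leaned by tilt"""
    tilt=th if tilt is None else tilt
    z=T(0,0,0,ka,(-np.sin(tilt),0,-np.cos(tilt))); n=T(0,0,0,ka,(np.sin(th),0,np.cos(th)))
    R=rot(z,s*T(0,0,0,ka,(0,1,0)))
    return T(kx,ky,bz+.02,ka,lid(th,.074,.015))+gap*n-.025*z, Ro.from_matrix(R).as_euler("xyz")
def togpose(h,lean=.15,s=1):
    """TCP pose with the tip at height h over the toggle pad, tool top leaned to the robot"""
    z=T(0,0,0,ba,(np.sin(lean),0,-np.cos(lean)))
    return T(bx,by,bz,ba,(-.125,0,h))-.025*z, Ro.from_matrix(rot(z,s*T(0,0,0,ba,(0,1,0)))).as_euler("xyz")
E
python3 - <<'E'
from h import *
for s in(1,-1):
    for th,g in((TH,.07),(TH,0),(.35,0),(0,-.002),(0,.12)):
        for k in (1,.5):
            p,o=lidpose(th,g,th*k,s); j=arm.ik(p,o); print(s,th.__round__(2),k,p.round(3),None if j is None else np.round(j,2))
    for h in(.3,.1,.03):
        p,o=togpose(h,s=s); j=arm.ik(p,o); print("tog",s,p.round(3),None if j is None else np.round(j,2))
E
```

```text
1 0.74 1 [ 0.579 -0.048  0.313] [-0.51  0.54  1.34  0.63  1.68 -0.6 ]
1 0.74 0.5 [ 0.578 -0.04   0.318] [-0.36  0.42  1.35  0.34  1.51 -0.43]
1 0.74 1 [ 0.578 -0.001  0.261] [-0.44  0.56  1.45  0.65  1.53 -0.63]
1 0.74 0.5 [0.577 0.007 0.266] [-0.28  0.45  1.45  0.36  1.37 -0.4 ]
1 0.35 1 [0.577 0.027 0.245] [-0.24  0.47  1.49  0.35  1.3  -0.37]
1 0.35 0.5 [0.577 0.032 0.246] [-0.14  0.44  1.48  0.18  1.25 -0.22]
1 0 1 [0.577 0.046 0.22 ] [-0.02  0.47  1.51 -0.    1.17 -0.05]
1 0 0.5 [0.577 0.046 0.22 ] [-0.02  0.47  1.51 -0.    1.17 -0.05]
1 0 1 [0.577 0.046 0.342] [-0.02  0.36  1.34  0.    1.45 -0.05]
1 0 0.5 [0.577 0.046 0.342] [-0.02  0.36  1.34  0.    1.45 -0.05]
tog 1 [0.448 0.027 0.325] [-0.08  0.1   1.74  0.    1.15 -1.58]
tog 1 [0.448 0.027 0.125] [-0.08  0.42  2.03  0.    0.55 -1.59]
tog 1 [0.448 0.027 0.055] [-0.08  0.57  2.08  0.01  0.33 -1.59]
-1 0.74 1 [ 0.579 -0.048  0.313] [-0.51  0.54  1.34  0.63  1.68  2.54]
-1 0.74 0.5 [ 0.578 -0.04   0.318] [-0.36  0.42  1.35  0.34  1.51  2.72]
-1 0.74 1 [ 0.578 -0.001  0.261] [-0.44  0.56  1.45  0.65  1.53  2.51]
-1 0.74 0.5 [0.577 0.007 0.266] [-0.28  0.45  1.45  0.36  1.37  2.74]
-1 0.35 1 [0.577 0.027 0.245] [-0.24  0.47  1.49  0.35  1.3   2.77]
-1 0.35 0.5 [0.577 0.032 0.246] [-0.14  0.44  1.48  0.18  1.25  2.92]
-1 0 1 [0.577 0.046 0.22 ] None
-1 0 0.5 [0.577 0.046 0.22 ] None
-1 0 1 [0.577 0.046 0.342] None
-1 0 0.5 [0.577 0.046 0.342] None
tog -1 [0.448 0.027 0.325] [-0.08  0.1   1.74  0.    1.15  1.56]
tog -1 [0.448 0.027 0.125] [-0.08  0.42  2.03  0.    0.55  1.56]
tog -1 [0.448 0.027 0.055] [-0.08  0.57  2.08  0.01  0.33  1.55]
```

```bash
python3 - <<'E'
from h import *
import cv2,pickle
fingers.grip(0,20)
arm.move_to([.45,.2,.42],lidpose(0,0)[1])
arm.move_to(*lidpose(TH,.08))
p,o=lidpose(TH,.02); arm.move_linear(p,o,.15)
arm.pause(.2)
print(monitor.read_time(),monitor.read_force(),monitor.read_tcp_pos()-p,monitor.read_finger_gap())
ims=[]
for n,(u,v) in dict(top=(215,130),scene=(195,130)).items():
    im=viewer.read_camera(n)["pixels"][v:v+140,u:u+130,::-1]
    ims.append(cv2.resize(im,None,fx=3,fy=3,interpolation=cv2.INTER_CUBIC))
cv2.imwrite("pics/pre.png",cv2.convertScaleAbs(np.hstack(ims),alpha=1.3,beta=15))
E
```

```text
4.65 [ 0.15719917 -0.01646379 -0.50548883] [ 0.00037648 -0.00054895  0.00069287] -0.0003454254177407295
```

View pics/pre.png

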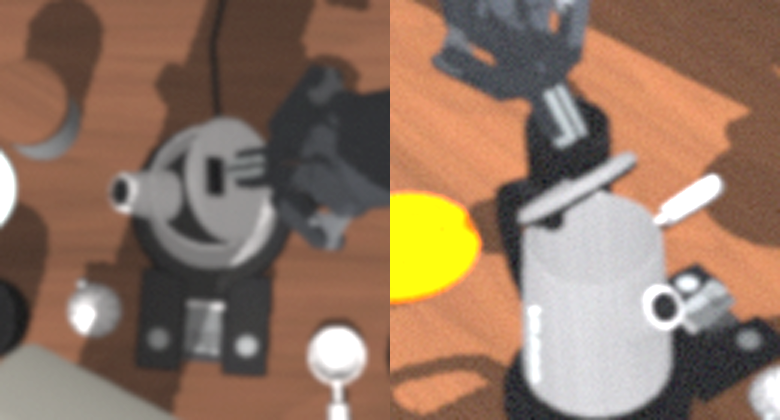

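The tips sit about 20 mm off the lid pad (tips at (237,168), pad at (215,175) in the left half). The approach is correct, so I'll push along the arc.

```bash
python3 - <<'E'
from h import *
import cv2
for th in [TH,*np.linspace(TH,0,8)[1:]]:
    p,o=lidpose(th,.0); arm.move_linear(p,o,.05)
    f=monitor.read_force(); print(round(th,2),np.round(f,1),monitor.read_time())
    if np.linalg.norm(f)>10: break
else:
    for g in np.arange(-.001,-.008,-.001):
        arm.move_linear(lidpose(0,g)[0],max_speed=.02); arm.pause(.1)
        f=monitor.read_force(); print(g,np.round(f,1))
        if f[2]>7.5: break
print(monitor.read_time())
ims=[]
for n,(u,v) in dict(top=(215,130),scene=(195,130)).items():
    im=viewer.read_camera(n)["pixels"][v:v+140,u:u+130,::-1]
    ims.append(cv2.resize(im,None,fx=3,fy=3,interpolation=cv2.INTER_CUBIC))
cv2.imwrite("pics/shut.png",cv2.convertScaleAbs(np.hstack(ims),alpha=1.3,beta=15))
E
```

```text
0.74 [-0.8 -0.3 -0.2] 5.3
0.64 [-0.3 -0.5  0.2] 5.625
0.53 [ 0.6 -0.7 -0.4] 5.95
0.42 [0.3 0.5 0.2] 6.275
0.32 [-0.3  0.5 -0.5] 6.6
0.21 [ 0.1 -0.5  0.5] 6.925
0.11 [ 1.   0.1 -0.2] 7.25
0.0 [-1.  -0.6  0.2] 7.575
-0.001 [ 0.  -1.2  1.1]
-0.002 [ 0.4 -2.2  3.8]
-0.003 [-0.8 -1.8  7. ]
-0.004 [-1.1 -1.3  9.1]
8.975
```

View pics/shut.png

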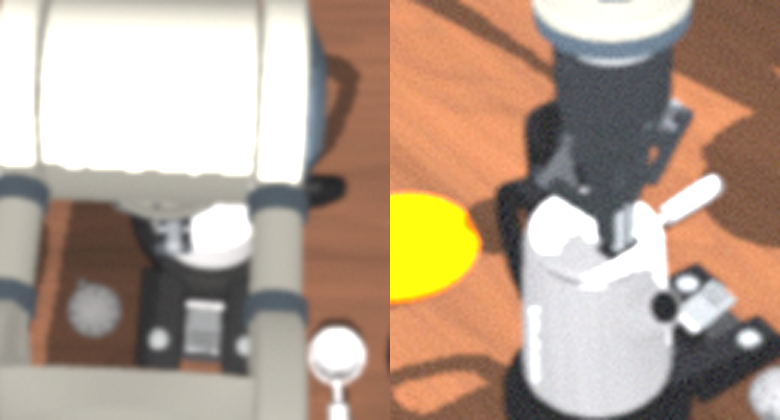

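Lid appears flat on the rim under the tips, with about 9 N on the seal. I'll retract, move above the toggle and check.

```bash
python3 - <<'E'
from h import *
import cv2
arm.move_linear(lidpose(0,.1)[0],max_speed=.15)
arm.move_to(*togpose(.26)); arm.move_linear(togpose(.06)[0],max_speed=.12)
arm.pause(.2); print(monitor.read_time(),monitor.read_force(),monitor.read_tcp_pos()-togpose(.06)[0])
ims=[]
for n,(u,v) in dict(top=(215,130),scene=(195,130)).items():
    im=viewer.read_camera(n)["pixels"][v:v+140,u:u+130,::-1]
    ims.append(cv2.resize(im,None,fx=3,fy=3,interpolation=cv2.INTER_CUBIC))
cv2.imwrite("pics/tog.png",cv2.convertScaleAbs(np.hstack(ims),alpha=1.3,beta=15))
E
```

```text
13.3583 [ 0.00705136  0.46713088 -0.01875699] [ 1.46758751e-04 -1.51289940e-05  2.86890731e-04]
```

View pics/tog.png

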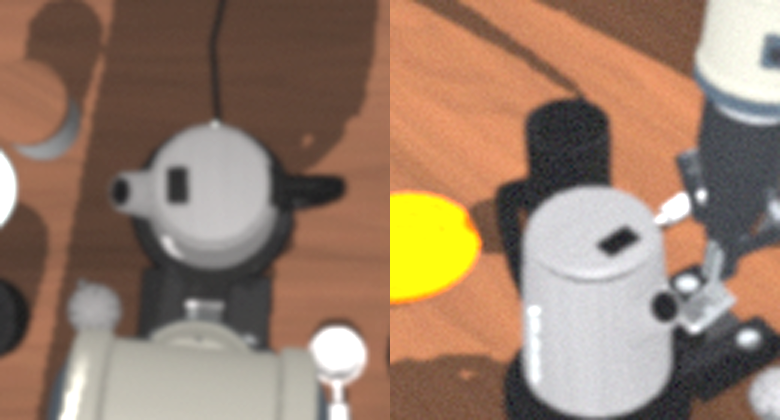

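Lid is level and shut, the kettle hasn't moved, and the tips are over the toggle at (715,290) in the right half. I'll press with force feedback.

```bash
python3 - <<'E'
from h import *
import cv2
arm.move_linear(togpose(.044)[0],max_speed=.08)
for h in np.arange(.042,.022,-.0015):
    arm.move_linear(togpose(h)[0],max_speed=.03); arm.pause(.08)
    f=np.mean([monitor.read_force() for _ in range(3)],0); print(round(h,4),np.round(f,1))
    if f[2]>8.5: break
print(monitor.read_time())
arm.move_linear(togpose(.2)[0],max_speed=.15)
arm.move_to([.36,.12,.4],togpose(.2,0)[1])
arm.movej([.9,*monitor.read_joints()[1:]])
ims=[]
for n,(u,v) in dict(top=(215,130),scene=(195,130)).items():
    im=viewer.read_camera(n)["pixels"][v:v+140,u:u+130,::-1]
    ims.append(cv2.resize(im,None,fx=3,fy=3,interpolation=cv2.INTER_CUBIC))
cv2.imwrite("pics/on.png",cv2.convertScaleAbs(np.hstack(ims),alpha=1.3,beta=15))
print(monitor.read_time())
E
```

```text
0.042 [-0.2 -0.9  0.6]
0.0405 [-1.2 -0.3  1.2]
0.039 [-0.5  0.6  0.9]
0.0375 [-1.  -0.5  0.1]
0.036 [ 0.7 -0.8  1.3]
0.0345 [ 0.1 -0.6 -0.1]
0.033 [-0.4 -0.3  0.1]
0.0315 [-0.4  0.2  0.6]
0.03 [-0.1 -0.3 -0.3]
0.0285 [-1.6  0.1  3.3]
0.027 [-0.4  0.3  6.1]
0.0255 [-1.8  1.4  9.2]
17.8083
21.225
```

View pics/on.png

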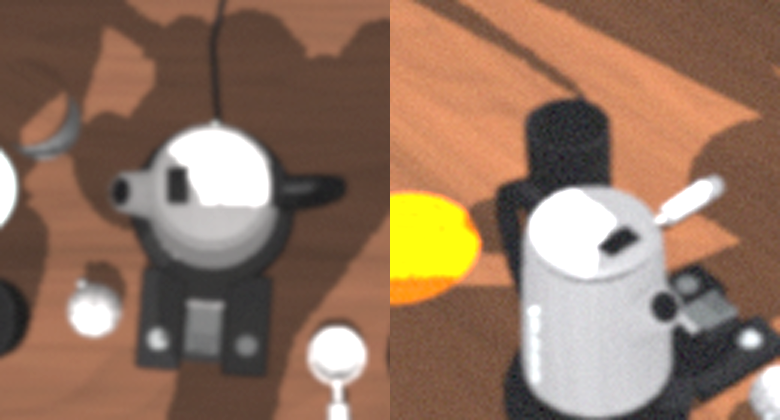

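The lid is shut, and the toggle lies flat and level at (205,330) and (705,310). The force rise of about 2 N/mm past 29 mm matches its end stop. The kettle and other items look unmoved.

```bash
python3 -c "
from workcell import arm
print(arm.finish_job())"
```

```text
the job is handed in; nothing more can be done
None
```

I pushed the lid shut, then pressed the toggle down to its end stop, moved the arm clear and handed the job in at about 21 s; the final pictures show the lid shut, the toggle down and the kettle unmoved.

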